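Open the filter housing of the bench dust extractor

ROBOT

A 6-joint arm with a two-finger parallel gripper is mounted at the origin on a cart in front of the work surface, level with it; the furniture and walls round the work are solid. World frame = base frame: x ahead of the robot, y to its left, z up, the work surface at z = 0. Lengths are in m, angles in rad, forces in N, time in s.
With the tool pointing down it reaches from about 0.375 to 0.9 m from the base axis. Payload 3.1 kg.
Tool frame: the origin (TCP) lies at the very end of the fingers, on their centre line; the grasp point (between the pads) lies 19 mm behind it; z points along the fingers, y is the line along which they close (so a half turn about z gives the same grasp; the last joint's range is limited). The gripper opens to 87 mm and grips with 3 to 60 N. Pads are 19 mm wide; open, the fingers measure 117 mm over their backs; the gripper's body (75 mm by 190 mm) begins 51 mm behind the grasp point.
Start: joints at [0.964, 0.527, 1.433, -0, 1.181, -0.178], TCP at [0.26, 0.568, 0.223] pointing down, gripper open.
Joint ranges: [-3.08, 3.08], [-0.75, 2.2], [0.22, 2.44], [-1.43, 4.57], [0, 2.65], [-2.85, 2.85]. Speed limits (rad/s): [2.79, 2.79, 3.14, 3.14, 3.14, 3.14].

INTERFACE

Orientations are given as a unit quaternion [x, y, z, w].
In Python, from rig import robot gives the robot as it stands. The module is installed in compiled form; this text tells all that it offers.
- The arm moves only by the tool servo_tool, never from a script. Its argument "rows" is one flat list of numbers, 5 for each row, row after row: the closure, from -1 (fully open) to 1 (shut), so that 0 is half open, then the shift along the tool's x, y, z in m, then the turn about the tool's z in degrees. A call has 1 to 5 rows; each row shifts and turns the commanded pose from where the row before left it, along the tool's axes as they then stand; what a row does not reach is not made up. A row lasts 1/12 s, in which the tool goes at most 41.7 mm and 7.16 degrees, less where a joint would pass 70% of its speed; a pose out of reach is approached as far as the arm can. A call with a gripper value outside its range is refused whole. The fingers move at their own pace and stop on an object; "newtons" is the grip in N (left out, the last holds). Time passes only in rows, so rows that do not move let the fingers close. It gives the time, the measured TCP pose, the force, the opening and the grip force at its end, in the units of the state.
- robot.get_obs(): the state, without advancing time (a new reading comes with each control period).
- robot.camera(name): name is "scene" or "side" or "wrist"; returns a dict with "pixels" (420x560x3 uint8, red, green, blue), "intrinsics" (3x3 intrinsics, pixels), "rvec" (rotation vector, rad) and "tvec" (3), from world to camera coordinates, as OpenCV has them; the wrist camera has in their place "mount" (4x4, takes a point from camera to tool coordinates, whose origin is the TCP and whose axes are the flange's). Camera axes: x right, y down, z forward; pixel columns grow to the right and rows downward; lengths in m; the calibration is good to about 2 mm. A picture is of the moment at which its call begins: read the wrist's pose just before it. There is no depth.
- robot.hand_in(): hands the job in; it is judged then, once.
Trained networks look in a picture, given as the dict that the camera call returned (one of the last four; its "shot" number tells which), for a name from the list of things; names that differ only in an ending like _2 or _b are one class to them, and where a whole thing is asked for, a point or a joint stands for the part that bears it (a point fixed in the world has none). Each returns a list of dicts, best first, with "score" (0 to 1); they miss things now and then, are a little off and sometimes report something else, mostly with a low value. They report only what shows in the picture. A call takes as long as a camera call.
- robot.spot_in(picture, query): "at" ([x, y, z] in m, in world coordinates, good to about 4 mm: the middle of the surface that is visible of it).
- robot.outline_of(picture, query): "region" (420x560 bool, what is visible of it).
- robot.place_of(picture, query): "at" ([x, y, z] in m, in world coordinates, good to about 4 mm: a listed point, or the origin of a listed thing).
The state is a dict: "time": time; "q": joint angles; "joint_velocities": joint speeds; "joint_torque": joint torques, N m; "position": TCP position; "tool_rot": TCP orientation; "ft_force": force on the tool from outside, world axes, zero at the start; "moment": the same for the moment, N m; "grip_width": finger opening in m; "grip_force": force on a finger pad.
Only numpy, scipy, OpenCV 4.12 (cv2) and the standard library are available. Lean on these libraries where they do the work, as an engineer would, in place of code of your own. Each camera call takes 0.05 s, during which the arm holds its last target. There are 200 camera calls.

TASK

Open the sloping filter housing of the dust extractor: loosen its two brass wing-head thumbscrews one after the other by turning each anticlockwise until its bar lies in line with the slot in the blue cover plate. Then lift the cover straight off the sloping deck by its black handle and lay it flat, handle up, in the middle of the grey mat and lengthwise along it. Do not drop the cover, and leave the other things on the bench where they are.

Things in the scene. Friction and masses are not known exactly. Their poses are not given: they have to be found in the camera images.
- deck_centre (a point): light grey wedge-shaped housing, fixed, 198 mm wide, 103 mm deep; its deck (110 mm up the slope) slopes 25 degrees down towards the robot, 49 mm above the bench in front, 95 mm at the back. The point: centre of the deck surface, 72 mm above the bench, under the cover. x = up the slope, y = across to the left, z = square to the deck, outwards. A 3 mm ledge at the lower edge stops the cover
- head_left (a point): middle of the bar head of the left (+y) brass thumbscrew (captive in the housing), on its axis, 17.5 mm above the deck, 13.5 mm above the cover's top face. Bar: 30 mm long, 10 mm thick with parallel flats, 24 mm tall, its underside 1.5 mm above the cover. z axis = screw axis, square to the deck, outwards; x axis = along the bar, turning with it
- head_right (a point): middle of the bar head of the right (-y) brass thumbscrew (captive in the housing), on its axis, 17.5 mm above the deck, 13.5 mm above the cover's top face. Bar: 30 mm long, 10 mm thick with parallel flats, 24 mm tall, its underside 1.5 mm above the cover. z axis = screw axis, square to the deck, outwards; x axis = along the bar, turning with it
- screw_left (a joint): turn of the left thumbscrew, rad; grows anticlockwise seen from outside. 0 = tight, bar almost straight across its slot; starts at 0 to 0.3; at 1.40 the bar is exactly in line with its slot; a stop ends the turn at 1.45. Turns against a light friction of about 0.06 N m and stays where it is left
- screw_right (a joint): turn of the right thumbscrew, rad; grows anticlockwise seen from outside. 0 = tight, bar almost straight across its slot; starts at 0 to 0.3; at 1.40 the bar is exactly in line with its slot; a stop ends the turn at 1.45. Turns against a light friction of about 0.06 N m and stays where it is left
- cover_handle (a point): centre of the black handle's bar on the blue cover. Bar: 14 mm thick (x), 50 mm long (y), 14 mm deep (z); its centre is 25 mm above the cover's top face, 29 mm above its underside, on two end feet. Axes of the cover: x = short side, y = long side, z = out of its top face; on the deck they agree with those of deck_centre
- cover: loose blue cover plate, 100 (x) by 180 (y) by 4 mm, 0.17 to 0.35 kg, balanced; origin at the centre of its underside. Two slots, 37 mm (x) by 17 mm (y), 66 mm left and right of the centre, pass over the screw bars with 3.5 mm to spare all round when in line. It must rise 30 mm square to the deck to clear the bars before it moves aside or turns
- mat_centre (a point): centre of the top face of the grey mat, 160 mm (x) by 240 mm (y) by 4 mm thick, fixed flat on the bench; x = its short side, y = its long side
- cast: bystander to be left alone: pale blue-white stone cast of a lower jaw, 60x71x41 mm; origin at the centre of its underside
- drops: bystander to be left alone: small brown dropper bottle, 27x29x78 mm, standing; origin at the centre of its underside
- cone: bystander to be left alone: white felt polishing cone, 29 mm across, 48 mm tall, standing; origin at the centre of its underside
- card: bystander to be left alone: narrow card of acrylic teeth, 21x74x10 mm, lying; origin at the centre of its underside
- dappen: bystander to be left alone: small waisted glass dish, 33 mm across, 24 mm tall; origin at the centre of its underside
- carver: bystander to be left alone: double-ended wax carver, 8x179x8 mm, lying; origin at the centre of its underside

How it is judged:
By the outcome, as a careful person would: the job done as asked, in the order asked, and still so for the second after the job is handed in, with the robot touching nothing.
It also fails if it takes over 69 s, if anything falls off the work surface, if the arm or the gripper's body presses on something with over 40 N, if the wrist force passes 120 N, or if a joint passes its speed limit or range.

## Working session

There is one attempt and no reset: what is moved stays moved. The work goes in short steps, Python scripts to look and compute and a tool call to move; the robot and the scene stay as the last step left them, time stands still between calls to the robot, and variables do not carry over. Pictures are saved under pics/ and viewed, at most 10 in all, crops included, and the job is handed in when it is done.

Besides the shell and the picture viewer there is one more tool, called after "Request:" as name(argument=value, ...) on one line, values as JSON. servo_tool: Moves the arm, as the interface text tells. Its arguments: {"type":"object","properties":{"rows":{"type":"array","items":{"type":"number"}},"newtons":{"type":"number"}},"required":["rows"]}

```bash
mkdir -p pics
cat > h.py <<'E'
import numpy as np, cv2
from scipy.spatial.transform import Rotation as R
from rig import robot
def save(p,n): cv2.imwrite('pics/'+n,cv2.cvtColor(p['pixels'],cv2.COLOR_RGB2BGR))
E
python3 - <<'E'
from h import *
o=robot.get_obs(); print(o['time'],o['position'],o['tool_rot'],o['grip_width'])
print(R.from_quat(o['tool_rot']).as_matrix().round(3))
ims=[]
for n in ('scene','side'):
    p=robot.camera(n); ims.append(p); save(p,n+'0.png')
    for q in ('deck_centre','head_left','head_right','cover_handle','cover','mat_centre','cast','drops','cone','card','dappen','carver'):
        r=robot.place_of(p,q); print(n,q,[(np.round(a['at'],3).tolist(),round(a['score'],2)) for a in r[:2]])
E
```

```text
0.0 [0.25938876 0.56781005 0.22156877] [ 2.12759407e-01  9.77104003e-01 -1.01519679e-03 -4.13713788e-04] 0.08689641227620096
[[-0.909  0.416 -0.001]
 [ 0.416  0.909 -0.002]
 [ 0.    -0.002 -1.   ]]
scene deck_centre []
scene head_left [([0.44, 0.197, -0.004], 0.48), ([0.574, 0.178, 0.004], 0.41)]
scene head_right []
scene cover_handle [([0.54, -0.156, 0.098], 0.58)]
scene cover []
scene mat_centre [([0.572, 0.178, 0.002], 0.98)]
scene cast []
scene drops [([0.442, 0.194, -0.001], 0.48)]
scene cone []
scene card [([0.443, 0.196, -0.001], 0.71)]
scene dappen []
scene carver []
side deck_centre [([0.554, -0.154, 0.072], 0.81), ([0.568, -0.22, 0.087], 0.55)]
side head_left [([0.531, -0.092, 0.086], 0.4)]
side head_right [([0.565, -0.222, 0.087], 0.57)]
side cover_handle [([0.542, -0.158, 0.1], 0.93)]
side cover [([0.55, -0.149, 0.069], 0.9)]
side mat_centre [([0.573, 0.178, 0.002], 0.63)]
side cast [([0.449, -0.452, 0.004], 0.56)]
side drops [([0.44, 0.194, 0.003], 0.44)]
side cone [([0.627, 0.435, -0.002], 0.4)]
side card [([0.466, -0.149, 0.001], 0.76), ([0.55, -0.151, 0.07], 0.18)]
side dappen [([0.47, 0.104, -0.004], 0.68)]
side carver [([0.329, 0.3, -0.002], 0.57)]
```

View pics/scene0.png

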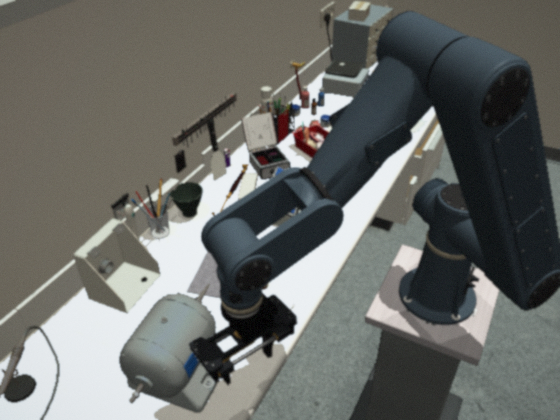

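View pics/side0.png

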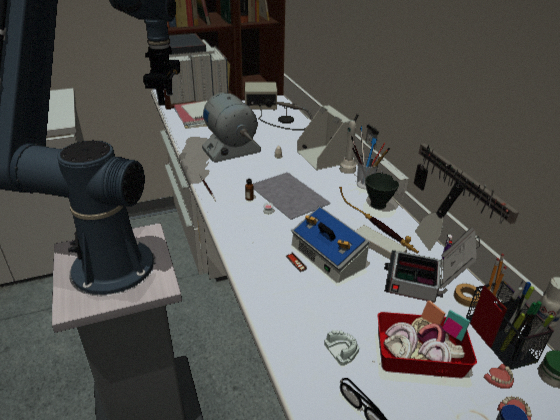

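The side view shows the housing near (330,240), with the brass bars at about (307,216) and (343,246). The mat is at (290,195), the bottle at (250,190), the dappen at (268,209) and the card at (297,262). I'll rise clear of the lathe and move over the housing.

Request:
servo_tool(rows=[-1,0,0,-0.04,0,-1,0,0,-0.04,0,-1,0,0,-0.04,0,-1,-0.02,-0.021,-0.02,0,-1,-0.028,-0.0295,0,0])

```text
time: 1.72
position: [0.284, 0.5065, 0.3688]
tool_rot: [0.211, 0.978, 0.007, 0.003]
ft_force: [1.6, -0.3, 0.7]
grip_width: 0.0874
grip_force: 0.0
```

Request:
servo_tool(rows=[-1,-0.028,-0.0295,0,0,-1,-0.028,-0.0295,0,0,-1,-0.028,-0.0295,0,0,-1,-0.028,-0.0295,0,0,-1,-0.028,-0.0295,0,0])

```text
time: 2.13
position: [0.3485, 0.3084, 0.3628]
tool_rot: [0.212, 0.977, 0.0, 0.0]
ft_force: [1.4, 0.1, -0.0]
grip_width: 0.0873
grip_force: 0.0
```

Request:
servo_tool(rows=[-1,-0.028,-0.0295,0,0,-1,-0.028,-0.0295,0,0,-1,-0.028,-0.0295,0,0,-1,-0.028,-0.0295,0,0,-1,-0.028,-0.0295,0,0])

```text
time: 2.55
position: [0.4146, 0.116, 0.3629]
tool_rot: [0.213, 0.977, 0.0, 0.0]
ft_force: [1.1, 1.1, 0.3]
grip_width: 0.0871
grip_force: 0.0
```

Request:
servo_tool(rows=[-1,-0.028,-0.0295,0,0,-1,-0.028,-0.0295,0,0,-1,-0.028,-0.0295,0,0,-1,0,0,0,0,-1,0,0,0,0])

```text
time: 2.97
position: [0.4546, 0.0004, 0.3624]
tool_rot: [0.215, 0.977, 0.0, -0.0]
ft_force: [1.2, 0.2, -0.2]
grip_width: 0.087
grip_force: 0.0
```

```bash
cat >> h.py <<'E'
def wrist():
    o=robot.get_obs(); p=robot.camera('wrist'); T=np.eye(4)
    T[:3,:3]=R.from_quat(o['tool_rot']).as_matrix(); T[:3,3]=o['position']
    return o,p,T@np.asarray(p['mount'])
def ray(p,M,uv):
    d=M[:3,:3]@np.linalg.inv(p['intrinsics'])@np.array([uv[0],uv[1],1.]); return M[:3,3],d
def atz(p,M,uv,z):
    c,d=ray(p,M,uv); return c+d*(z-c[2])/d[2]
def proj(p,M,X):
    x=p['intrinsics']@(M[:3,:3].T@(np.asarray(X)-M[:3,3])); return x[:2]/x[2]
def state(o=None):
    o=o or robot.get_obs(); m=R.from_quat(o['tool_rot']).as_matrix()
    print('t',round(o['time'],2),'pos',np.round(o['position'],4),'az_x',round(np.degrees(np.arctan2(m[1,0],m[0,0])),1),'tz',m[:,2].round(3),'w',round(o['grip_width'],4),'gf',round(o['grip_force'],1),'F',np.round(o['ft_force'],1),'q',np.round(o['q'],2))
E
python3 - <<'E'
from h import *
o,p,M=wrist(); state(o); print(np.round(p['mount'],3)); save(p,'w1.png')
for q in ('deck_centre','head_left','head_right','cover_handle','cover','mat_centre'):
    r=robot.place_of(p,q); print(q,[(np.round(a['at'],4).tolist(),round(a['score'],2)) for a in r[:3]])
E
```

```text
t 2.97 pos [4.546e-01 4.000e-04 3.624e-01] az_x 155.2 tz [-0.  0. -1.] w 0.087 gf 0.0 F [ 1.2  0.2 -0.2] q [-0.25  0.14  1.63  0.    1.37 -1.38]
[[-0.    -0.971 -0.239  0.065]
 [ 1.    -0.    -0.     0.001]
 [ 0.    -0.239  0.971 -0.163]
 [ 0.     0.     0.     1.   ]]
deck_centre []
head_left []
head_right [([0.56, -0.2207, 0.0906], 0.66)]
cover_handle [([0.541, -0.1561, 0.1012], 0.64)]
cover [([0.5518, -0.1548, 0.0729], 0.63), ([0.4762, 0.109, -0.001], 0.22)]
mat_centre [([0.5715, 0.1744, 0.006], 0.86), ([0.5407, -0.1568, 0.1009], 0.42)]
```

View pics/w1.png

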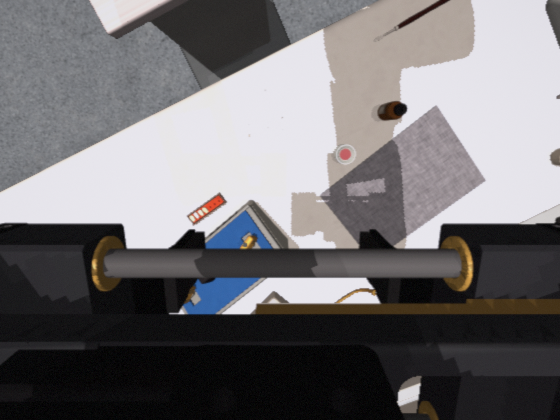

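The wrist view shows the mat with corners near (436,107), (485,180) and (318,193), the bottle at (392,110) and the dappen at (345,155). The fingers hide most of the housing, so I'll shift to get it in clear view.

Request:
servo_tool(rows=[-1,-0.036,-0.0025,0,0,-1,-0.036,-0.0025,0,0,-1,-0.036,-0.0025,0,0,-1,-0.036,-0.0025,0,0,-1,-0.036,-0.0025,0,0])

```text
time: 3.73
position: [0.6139, -0.0833, 0.3627]
tool_rot: [0.212, 0.977, 0.0, 0.0]
ft_force: [0.2, -0.3, 0.5]
grip_width: 0.0868
grip_force: 0.0
```

Request:
servo_tool(rows=[-1,-0.036,-0.0025,0,0,-1,-0.036,-0.0025,0,0,-0.5,0,0,0,-7,-0.5,0,0,0,-7,-0.5,0,0,0,-7])

```text
time: 4.15
position: [0.6766, -0.1175, 0.3613]
tool_rot: [0.028, 1.0, 0.0, -0.001]
ft_force: [-0.3, -0.4, 0.4]
grip_width: 0.0743
grip_force: 0.0
```

Request:
servo_tool(rows=[-0.5,0,0,0,-7,-0.5,0,0,0,-7,-0.5,0,0,0,-4,-0.5,0,0,0,0,-0.5,0,0,0,0])

```text
time: 4.57
position: [0.676, -0.1172, 0.3625]
tool_rot: [-0.125, 0.992, 0.0, -0.0]
ft_force: [-0.7, -0.7, -0.2]
grip_width: 0.0656
grip_force: 0.0
```

Run:
```python
from h import *
o,p,M=wrist(); state(o); save(p,'w2.png')
for q in ('deck_centre','head_left','head_right','cover_handle','cover','mat_centre','card'):
    r=robot.place_of(p,q); print(q,[(np.round(a['at'],4).tolist(),round(a['score'],2)) for a in r[:3]])
for q in ('cover','head_left','cover_handle'):
    for r in robot.outline_of(p,q)[:2]:
        c=cv2.findContours(r['region'].astype(np.uint8),0,2)[0]
        for k in c:
            if cv2.contourArea(k)>30: print(q,round(r['score'],2),cv2.minAreaRect(k))
```

```text
t 4.57 pos [ 0.676  -0.1172  0.3625] az_x -165.6 tz [-0.  0. -1.] w 0.0656 gf 0.0 F [-0.7 -0.7 -0.2] q [-0.33  0.51  1.07  0.    1.56 -2.16]
deck_centre [([0.5742, 0.175, 0.0045], 0.73)]
head_left [([0.5268, -0.0914, 0.0862], 0.8), ([0.4646, -0.1478, -0.0062], 0.54), ([0.4432, 0.1925, -0.0019], 0.48)]
head_right [([0.5606, -0.2144, 0.0857], 0.93)]
cover_handle []
cover [([0.5535, -0.1549, 0.0719], 0.56)]
mat_centre [([0.575, 0.1758, 0.0064], 0.73), ([0.4632, -0.1483, -0.0054], 0.52)]
card [([0.4645, -0.1456, -0.0089], 0.69)]
cover 0.71 ((278.0891418457031, 82.10846710205078), (67.56661224365234, 131.32652282714844), 88.94881439208984)
head_left 0.58 ((328.5, 74.5), (19.0, 21.0), 90.0)
head_left 0.49 ((278.7607727050781, 82.577392578125), (68.04660034179688, 132.18338012695312), 89.42705535888672)
cover_handle 0.92 ((278.6789855957031, 82.4871826171875), (66.837158203125, 132.59901428222656), 88.91908264160156)
```

View pics/w2.png

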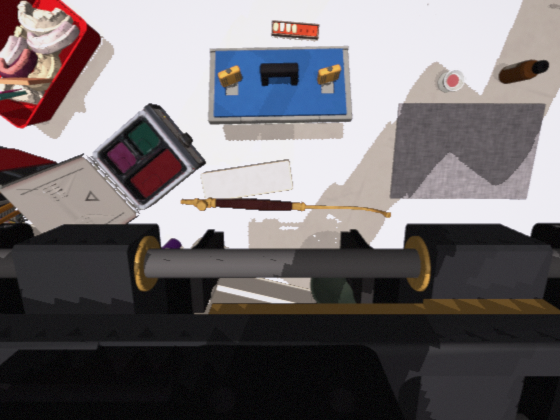

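The wrist view now shows the blue cover spanning about (210–350, 48–120), with the bars at (230,77) and (329,74) and the handle at (279,73). The mat's corners are near (400,103), (545,103), (530,199) and (390,198). I'll fit the poses from these.

```bash
cat > fit.py <<'E'
from h import *
from scipy.optimize import least_squares
o,p,M=wrist(); np.save('M2.npy',M); im=p['pixels']; K=p['intrinsics']
hsv=cv2.cvtColor(im,cv2.COLOR_RGB2HSV)
blue=cv2.inRange(hsv,(100,120,60),(125,255,255)); blue[140:]=0; blue[:,:195]=0; blue[:,365:]=0
def quad(m):
    c=np.vstack([k for k in cv2.findContours(m,0,2)[0] if cv2.contourArea(k)>200]); h=cv2.convexHull(c)
    for e in np.arange(2,20,.5):
        a=cv2.approxPolyDP(h,e,True)
        if len(a)<=4: break
    return a[:,0].astype(float), h[:,0].astype(float)
def pose(x,y,yaw,z,tilt): return np.array([x,y,z]),R.from_euler('ZY',[yaw,-tilt]).as_matrix()
def fit(pts,a,b,z,h,tilt,x0):
    cor=np.array([[a,b,h],[a,-b,h],[-a,-b,h],[-a,b,h]])
    def res(v):
        t,Q=pose(v[0],v[1],v[2],z,tilt); P=np.array([proj(p,M,t+Q@c) for c in cor])
        return (P-pts[np.linalg.norm(P[:,None]-pts[None],axis=2).argmin(1)]).ravel()
    s=least_squares(res,x0,x_scale=[.01,.01,.1]); return s.x,res(s.x)
q,_=quad(blue); print('cover quad',q)
v,r=fit(q,.05,.09,.072,.004,np.radians(25),[.5535,-.155,.25]); print('deck',v[:2].round(4),np.degrees(v[2]).round(2),r.round(1))
t,Q=pose(v[0],v[1],v[2],.072,np.radians(25))
for n,s in (('L',1),('R',-1)): print(n,'head',(t+Q@[0,s*.066,.0175]).round(4),proj(p,M,t+Q@[0,s*.066,.0175]).round(1))
print('handle',(t+Q@[0,0,.029]).round(4),proj(p,M,t+Q@[0,0,.029]).round(1))
for r in robot.outline_of(p,'mat_centre')[:1]:
    m=r['region'].astype(np.uint8); q,_=quad(m); print('mat',r['score'],q)
    w,e=fit(q,.08,.12,0,.004,0,[.573,.176,.25]); print('mat',w[:2].round(4),np.degrees(w[2]).round(2),e.round(1))
# bar angles: fit brass mask with projected box
br=cv2.inRange(hsv,(12,90,90),(32,255,255))
for n,s in (('L',1),('R',-1)):
    u=proj(p,M,t+Q@[0,s*.066,.0175]); w=np.zeros_like(br); cv2.circle(w,tuple(int(i) for i in u),22,255,-1); mk=(br&w)>0
    best=[]
    for dx in np.arange(-4,5,1):
     for dy in np.arange(-4,5,1):
      for th in np.arange(0,1.5,.05):
        a=th-1.4; B=Q@R.from_euler('z',a).as_matrix()
        pts=np.array([proj(p,M,t+Q@[0,s*.066,.0175]+B@[i*.015,j*.005,k*.012]) for i in(-1,1) for j in(-1,1) for k in(-1,1)])+[dx,dy] if dx==dy==0 else best0[round(th,2)]+[dx,dy]
        if dx==dy==0: pass
        best.append(0)
E
sed -i '/^# bar angles/,$d' fit.py
cat >> fit.py <<'E'
br=(cv2.inRange(hsv,(12,90,60),(32,255,255))>0)
for n,s in (('L',1),('R',-1)):
    H=t+Q@[0,s*.066,.0175]; u=proj(p,M,H).astype(int); out=[]
    w=np.zeros(br.shape,np.uint8); cv2.circle(w,(int(u[0]),int(u[1])),24,1,-1); mk=br&(w>0)
    for th in np.arange(0,.5,.05):
        B=Q@R.from_euler('z',th-1.4).as_matrix()
        P=np.array([proj(p,M,H+B@[i*.015,j*.005,k*.012]) for i in(-1,1) for j in(-1,1) for k in(-1,1)])
        bst=0
        for dx in range(-4,5):
            for dy in range(-4,5):
                c=np.zeros(br.shape,np.uint8); cv2.fillConvexPoly(c,cv2.convexHull(np.round(P+[dx,dy]).astype(np.int32)),1); c=c>0
                bst=max(bst,((c&mk).sum()/(c|mk).sum(),dx,dy)) if bst else ((c&mk).sum()/(c|mk).sum(),dx,dy)
        out.append((round(th,2),round(bst[0],2),bst[1:]))
    print(n,mk.sum(),out)
crop=cv2.resize(im[35:130,195:365],None,fx=4,fy=4,interpolation=cv2.INTER_CUBIC); cv2.imwrite('pics/crop2.png',crop[:,:,::-1])
E
python3 fit.py
```

```text
cover quad [[342.  49.]
 [346. 114.]
 [215. 116.]
 [217.  51.]]
deck [ 0.5534 -0.1516] 15.25 [ 1.   0.2 -1.1  0.2 -1.  -0.   1.1 -0.1]
L head [ 0.5289 -0.0898  0.0879] [329.1  75.1]
R head [ 0.5636 -0.2172  0.0879] [230.6  76.7]
handle [ 0.5416 -0.1548  0.0983] [279.7  70.5]
mat 0.63 [[544. 105.]
 [525. 197.]
 [390. 196.]
 [399. 104.]]
mat [0.573  0.1748] 13.95 [ 0.7  2.1 -1.   2.1 -0.9 -1.8  1.2 -1.6]
L 287 [(np.float64(0.0), np.float64(0.62), (2, 0)), (np.float64(0.05), np.float64(0.64), (2, -1)), (np.float64(0.1), np.float64(0.62), (2, 0)), (np.float64(0.15), np.float64(0.64), (2, 0)), (np.float64(0.2), np.float64(0.62), (2, 0)), (np.float64(0.25), np.float64(0.65), (2, -1)), (np.float64(0.3), np.float64(0.66), (1, -1)), (np.float64(0.35), np.float64(0.69), (0, -1)), (np.float64(0.4), np.float64(0.67), (0, -1)), (np.float64(0.45), np.float64(0.68), (0, -1))]
R 311 [(np.float64(0.0), np.float64(0.7), (1, -1)), (np.float64(0.05), np.float64(0.69), (1, 0)), (np.float64(0.1), np.float64(0.7), (1, 0)), (np.float64(0.15), np.float64(0.68), (1, 0)), (np.float64(0.2), np.float64(0.69), (1, 0)), (np.float64(0.25), np.float64(0.69), (1, 0)), (np.float64(0.3), np.float64(0.7), (1, 0)), (np.float64(0.35), np.float64(0.69), (1, 0)), (np.float64(0.4), np.float64(0.7), (1, -1)), (np.float64(0.45), np.float64(0.67), (1, -1))]
```

View pics/crop2.png

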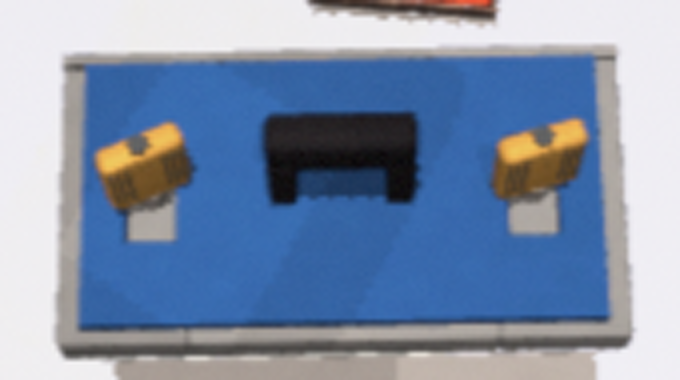

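The crop shows both bars lying across their slots at about θ ≈ 0.25 rad, with the handle free. The deck fit matches the networks: centre (0.553, -0.152), yaw 15.2°. I'll go above the left screw and turn to straddle its bar.

Request:
servo_tool(rows=[0.2,0.0198,0.009,0.0318,0,0.2,0.0198,0.009,0.0318,0,0.2,0.0198,0.009,0.0318,0,0.45,0.0198,0.009,0.0318,0,0.45,0.0198,0.009,0.0318,0])

```text
time: 5.63
position: [0.5679, -0.0992, 0.2028]
tool_rot: [-0.126, 0.992, -0.0, 0.001]
ft_force: [0.1, -0.9, -0.2]
grip_width: 0.04
grip_force: 0.0
```

Request:
servo_tool(rows=[0.45,0.0198,0.009,0.0318,0,0.45,0.0198,0.009,0.0318,0,0.45,0,0,0,7,0.45,0,0,0,7,0.45,0,0,0,7])

```text
time: 6.05
position: [0.5255, -0.0918, 0.1393]
tool_rot: [0.06, 0.998, 0.0, -0.001]
ft_force: [0.3, -0.6, 0.0]
grip_width: 0.0241
grip_force: 0.0
```

Request:
servo_tool(rows=[0.45,0,0,0,7,0.45,0,0,0,7,0.45,0,0,0,7,0.45,0,0,0,7,0.45,0,0,0,7])

```text
time: 6.47
position: [0.5264, -0.092, 0.1402]
tool_rot: [0.358, 0.934, -0.0, 0.0]
ft_force: [-0.7, -0.1, 0.3]
grip_width: 0.0239
grip_force: 0.0
```

Request:
servo_tool(rows=[0.45,0,0,0,7,0.45,0,0,0,2.4,0.45,0,0,0,0,0.45,0,0,0,0])

```text
time: 6.8
position: [0.5263, -0.092, 0.1401]
tool_rot: [0.43, 0.903, 0.0, 0.0]
ft_force: [-0.1, -0.6, 0.5]
grip_width: 0.0241
grip_force: 0.0
```

```bash
cat >> h.py <<'E'
def go(x,y,z):
    o=robot.get_obs(); m=R.from_quat(o['tool_rot']).as_matrix(); print('tool delta mm',(1000*m.T@(np.array([x,y,z])-o['position'])).round(1))
E
python3 - <<'E'
from h import *
o,p,M=wrist(); state(o); go(.5257,-.0907,.091); save(p,'w3.png')
for X in [(.524,-.0911,.0988),(.5289,-.0898,.0879)]: print(proj(p,M,X))
for s in 'scene','side':
  c=robot.camera(s); save(c,s+'3.png'); P=cv2.projectPoints(np.array([o['position'],[.524,-.0911,.0988]]),c['rvec'],c['tvec'],c['intrinsics'],None)[0][:,0]; print(s,P)
E
```

```text
t 6.8 pos [ 0.5263 -0.092   0.1401] az_x 129.1 tz [ 0.001 -0.    -1.   ] w 0.0241 gf 0.0 F [-0.1 -0.6  0.5] q [-0.38  0.52  1.74 -0.    0.88 -1.06]
tool delta mm [ 1.3  0.3 49.1]
[278.78512183 222.77327054]
[285.21897702 221.06859088]
scene [[283.0189824  185.28212889]
 [283.57147688 196.30390604]]
side [[311.30934812 203.42543411]
 [309.56951291 216.03865842]]
```

View pics/w3.png

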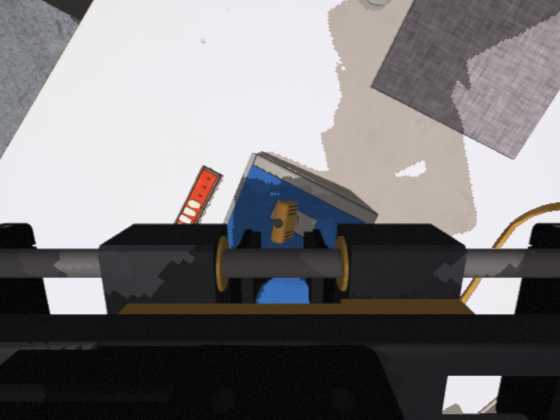

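The bar sits at about (281,222), centred between the fingers at x≈252 and 312 and lying nearly along the tool x axis. It matches the projection, so I'll descend, narrow the gap a little and turn anticlockwise.

Request:
servo_tool(rows=[0.45,0.0013,0,0.016,0,0.45,0,0,0.015,0,0.45,0,0,0.01,0,0.45,0,0,0.008,0,0.45,0,0,0,0])

```text
time: 7.37
position: [0.5243, -0.0905, 0.0894]
tool_rot: [0.43, 0.903, -0.0, -0.002]
ft_force: [-1.0, 0.2, -0.6]
grip_width: 0.024
grip_force: 0.0
```

Request:
servo_tool(rows=[0.55,0,0,0,-5,0.55,0,0,0,-5,0.58,0,0,0,-5,0.58,0,0,0,-5,0.6,0,0,0,-5], newtons=8)

```text
time: 7.78
position: [0.5244, -0.0912, 0.0915]
tool_rot: [0.222, 0.975, -0.0, -0.001]
ft_force: [-3.0, -2.2, 4.6]
grip_width: 0.018
grip_force: 4.5
```

Request:
servo_tool(rows=[0.62,0,0,0,-5,0.64,0,0,0,-5,0.66,0,0,0,-5,0.66,0,0,0,-5,0.66,0,0,0,-5])

```text
time: 8.2
position: [0.5248, -0.092, 0.092]
tool_rot: [0.006, 1.0, -0.001, -0.0]
ft_force: [-3.1, -4.0, 4.0]
grip_width: 0.015
grip_force: 3.9
```

Request:
servo_tool(rows=[0.66,0,0,0,-5,0.66,0,0,0,-5,0.66,0,0,0,-5,0.66,0,0,0,-1.3,0.66,0,0,0,0])

```text
time: 8.62
position: [0.5256, -0.0918, 0.0917]
tool_rot: [-0.133, 0.991, -0.001, 0.0]
ft_force: [-1.6, -3.8, 3.1]
grip_width: 0.0151
grip_force: 2.5
```

Run:
```python
from h import *
o,p,M=wrist(); state(o); print(o['moment']); go(.5257,-.0907,.091)
```

```text
t 8.62 pos [ 0.5256 -0.0918  0.0917] az_x -164.7 tz [ 0.001 -0.002 -1.   ] w 0.0151 gf 2.5 F [-1.6 -3.8  3.1] q [-0.38  0.6   1.78 -0.    0.76 -2.22]
[-0.71339594  0.38249399 -0.10011658]
tool delta mm [-0.3  1.   0.6]
```

Request:
servo_tool(rows=[0.75,0,0.0005,0,0,0.85,0,0,0,0,0.85,0,0,0,0,0.85,0,0,0,0], newtons=15)

```text
time: 9.0
position: [0.5268, -0.0913, 0.0919]
tool_rot: [-0.133, 0.991, -0.001, 0.002]
ft_force: [0.0, -4.3, 5.2]
grip_width: 0.0098
grip_force: 14.9
```

Run:
```python
from h import *
o,p,M=wrist(); state(o); save(p,'w4.png'); c=robot.camera('side'); save(c,'side4.png')
```

```text
t 9.0 pos [ 0.5268 -0.0913  0.0919] az_x -164.7 tz [ 0.004 -0.002 -1.   ] w 0.0098 gf 14.9 F [ 0.  -4.3  5.2] q [-0.38  0.6   1.78 -0.    0.76 -2.22]
```

The left bar is squared up: the gap reads 9.8 mm with the tool aligned to the slot. Next is the right screw.

Request:
servo_tool(rows=[0.45,0,0,0,0,0.45,0,0,0,0,0.45,0,0,-0.01,0,0.45,0,0,-0.02,0,0.45,0,0,-0.025,0])

```text
time: 9.52
position: [0.5235, -0.089, 0.1453]
tool_rot: [-0.133, 0.991, 0.002, -0.002]
ft_force: [0.4, -0.1, 0.1]
grip_width: 0.0235
grip_force: 0.0
```

Request:
servo_tool(rows=[0.45,0.0003,-0.0328,0,0,0.45,0.0003,-0.0328,0,0,0.45,0.0003,-0.0328,0,0,0.45,0,-0.0328,0,0,0.45,0,0,0,7])

```text
time: 9.93
position: [0.5619, -0.2233, 0.147]
tool_rot: [-0.07, 0.998, -0.003, 0.003]
ft_force: [1.2, -0.3, 0.2]
grip_width: 0.0239
grip_force: 0.0
```

Request:
servo_tool(rows=[0.45,0,0,0,7,0.45,0,0,0,7,0.45,0,0,0,7,0.45,0,0,0,7,0.45,0,0,0,7])

```text
time: 10.35
position: [0.5587, -0.2162, 0.1461]
tool_rot: [0.234, 0.972, 0.001, -0.001]
ft_force: [-0.7, -0.1, 0.2]
grip_width: 0.0243
grip_force: 0.0
```

Request:
servo_tool(rows=[0.45,0,0,0,7,0.45,0,0,0,7,0.45,0,0,0,7,0.45,0,0,0,3.3,0.45,0,0,0,0])

```text
time: 10.77
position: [0.5588, -0.2162, 0.1461]
tool_rot: [0.431, 0.902, 0.0, -0.0]
ft_force: [0.6, -0.4, -0.1]
grip_width: 0.0239
grip_force: 0.0
```

Run:
```python
from h import *
o,p,M=wrist(); state(o); go(.5604,-.2181,.091); save(p,'w5.png')
print(proj(p,M,np.array([.5636,-.2172,.0879])+.012*np.array([-.4077,-.1111,.9063])))
```

```text
t 10.77 pos [ 0.5588 -0.2162  0.1461] az_x 129.0 tz [-0.     0.001 -1.   ] w 0.0239 gf 0.0 F [ 0.6 -0.4 -0.1] q [-0.56  0.59  1.57  0.    0.98 -1.24]
tool delta mm [-2.4  0.1 55.1]
[278.56389754 225.5910963 ]
```

View pics/w5.png

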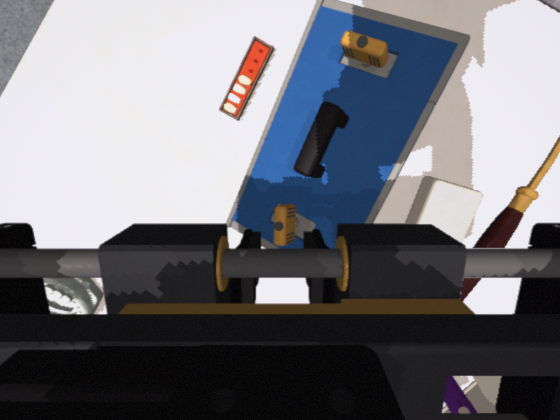

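The left bar at (364,48) now lies along its slot. The right bar at about (281,225) is centred between the fingers, so I'll do the same here.

Request:
servo_tool(rows=[0.45,-0.0024,0,0.02,0,0.45,0,0,0.016,0,0.45,0,0,0.011,0,0.45,0,0,0.008,0,0.45,0,0,0,0])

```text
time: 11.23
position: [0.5593, -0.2181, 0.0892]
tool_rot: [0.43, 0.903, 0.0, -0.002]
ft_force: [0.3, -0.1, -0.5]
grip_width: 0.0242
grip_force: 0.0
```

Request:
servo_tool(rows=[0.55,0,0,0,-5,0.55,0,0,0,-5,0.58,0,0,0,-5,0.58,0,0,0,-5,0.6,0,0,0,-5], newtons=8)

```text
time: 11.65
position: [0.5601, -0.2192, 0.0917]
tool_rot: [0.222, 0.975, -0.0, -0.0]
ft_force: [-2.5, -0.5, 2.6]
grip_width: 0.0178
grip_force: 3.7
```

Request:
servo_tool(rows=[0.62,0,0,0,-5,0.64,0,0,0,-5,0.66,0,0,0,-5,0.66,0,0,0,-5,0.66,0,0,0,-5])

```text
time: 12.07
position: [0.5605, -0.2196, 0.0923]
tool_rot: [0.006, 1.0, -0.001, 0.0]
ft_force: [-2.8, -0.9, 3.2]
grip_width: 0.0148
grip_force: 3.9
```

Request:
servo_tool(rows=[0.66,0,0,0,-5,0.66,0,0,0,-5,0.66,0,0,0,-5,0.66,0,0,0,-1.2,0.66,0,0,0,0])

```text
time: 12.48
position: [0.5609, -0.2194, 0.0918]
tool_rot: [-0.132, 0.991, -0.001, 0.0]
ft_force: [-0.9, -0.8, 2.5]
grip_width: 0.0151
grip_force: 2.7
```

Request:
servo_tool(rows=[0.75,0,0,0,0,0.85,0,0,0,0,0.85,0,0,0,0,0.85,0,0,0,0], newtons=15)

```text
time: 12.82
position: [0.5604, -0.2191, 0.0914]
tool_rot: [-0.132, 0.991, -0.0, -0.0]
ft_force: [-2.0, -1.1, 5.1]
grip_width: 0.01
grip_force: 14.8
```

```bash
python3 -c "
from h import *
state()"
```

```text
t 12.82 pos [ 0.5604 -0.2191  0.0914] az_x -164.8 tz [ 0. -0. -1.] w 0.01 gf 14.8 F [-2.  -1.1  5.1] q [-0.56  0.67  1.6  -0.    0.87 -2.39]
```

Request:
servo_tool(rows=[0.45,0,0,0,0,0.45,0,0,0,0,0.45,0,0,-0.01,0,0.45,0,0,-0.02,0,0.45,0,0,-0.03,0])

```text
time: 13.23
position: [0.5587, -0.2177, 0.1492]
tool_rot: [-0.132, 0.991, 0.002, -0.002]
ft_force: [0.4, -0.1, -0.1]
grip_width: 0.0231
grip_force: 0.0
```

Request:
servo_tool(rows=[0,0.0013,0.0335,0,0,-0.52,0,0.0335,0,0,-0.52,0,0,0,0,-0.52,0,0,0,0,-0.52,0,0,0,0])

```text
time: 13.65
position: [0.5423, -0.1549, 0.1514]
tool_rot: [-0.133, 0.991, -0.001, 0.001]
ft_force: [-0.0, -0.4, -0.9]
grip_width: 0.0494
grip_force: 0.0
```

Run:
```python
from h import *
o,p,M=wrist(); state(o); go(.5416,-.1548,.081); save(p,'w6.png')
n=np.array([-.4077,-.1111,.9063]); y=np.array([-.263,.965,0]); h=np.array([.5416,-.1548,.0983])
for s in (-1,1): print(proj(p,M,h+.007*n+.025*s*y))
for q in ('cover_handle','head_left','head_right'):
    r=robot.place_of(p,q); print(q,[(np.round(a['at'],4).tolist(),round(a['score'],2)) for a in r[:2]])
```

```text
t 13.65 pos [ 0.5423 -0.1549  0.1514] az_x -164.7 tz [ 0.001 -0.001 -1.   ] w 0.0494 gf 0.0 F [-0.  -0.4 -0.9] q [-0.48  0.54  1.66 -0.    0.94 -2.31]
tool delta mm [ 0.8  0.9 70.3]
[246.20684921 216.92433385]
[316.1099749  216.95576179]
cover_handle [([0.5411, -0.1548, 0.1045], 0.96)]
head_left [([0.5281, -0.0908, 0.0885], 0.64)]
head_right [([0.5631, -0.2178, 0.0924], 0.63)]
```

View pics/w6.png

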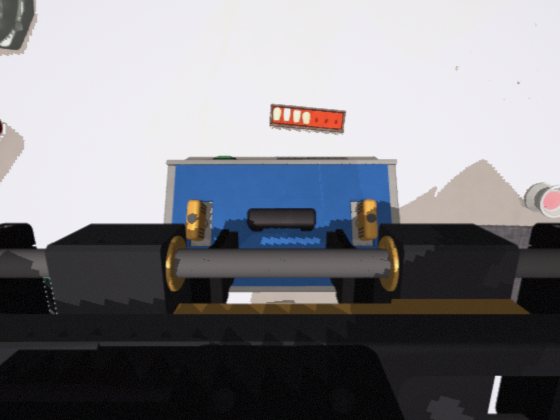

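Both bars stand in line with their slots. The handle spans x≈248–316 at row 217, as predicted. I'll descend around the handle's ends and grip it.

Request:
servo_tool(rows=[-0.52,0.0008,0.0005,0,0,-0.52,0,0,0.02,0,-0.52,0,0,0.02,0,-0.52,0,0,0.015,0,-0.52,0,0,0.01,0])

```text
time: 14.27
position: [0.5399, -0.1545, 0.0843]
tool_rot: [-0.132, 0.991, 0.001, -0.001]
ft_force: [-0.2, 0.6, -1.0]
grip_width: 0.0662
grip_force: 0.0
```

Request:
servo_tool(rows=[-0.52,0,0,0.005,0,-0.52,0,0,0,0,0.3,0,0,0,0,0.3,0,0,0,0,0.3,0,0,0,0], newtons=50)

```text
time: 14.68
position: [0.5414, -0.1547, 0.0819]
tool_rot: [-0.133, 0.991, -0.001, 0.001]
ft_force: [-0.5, -0.4, 0.1]
grip_width: 0.0534
grip_force: 0.0
```

Request:
servo_tool(rows=[0.3,0,0,0,0,0.3,0,0,0,0])

```text
time: 14.85
position: [0.5413, -0.1548, 0.0818]
tool_rot: [-0.133, 0.991, -0.001, 0.001]
ft_force: [-0.6, -0.7, 2.6]
grip_width: 0.0495
grip_force: 50.0
```

```bash
python3 -c "
from h import *
state()"
```

```text
t 14.85 pos [ 0.5413 -0.1548  0.0818] az_x -164.8 tz [ 0.002 -0.001 -1.   ] w 0.0495 gf 50.0 F [-0.6 -0.7  2.6] q [-0.48  0.65  1.71 -0.    0.79 -2.31]
```

Request:
servo_tool(rows=[0.3,0.0017,0,-0.0036,0,0.3,0.0017,0,-0.0036,0,0.3,0.0025,0,-0.0054,0,0.3,0,0,0,0,0.3,0,0,0,0], newtons=60)

```text
time: 15.27
position: [0.5348, -0.1559, 0.0938]
tool_rot: [-0.132, 0.991, -0.0, 0.0]
ft_force: [0.1, -0.3, -4.1]
grip_width: 0.0494
grip_force: 60.0
```

Run:
```python
from h import *
o,p,M=wrist(); state(o); print(o['moment']); c=robot.camera('side'); save(c,'side7.png')
a=cv2.resize(c['pixels'][190:300,270:390],(600,550),interpolation=2); cv2.imwrite('pics/c7.png',a[:,:,::-1])
```

```text
t 15.27 pos [ 0.5348 -0.1559  0.0938] az_x -164.8 tz [ 0. -0. -1.] w 0.0494 gf 60.0 F [ 0.1 -0.3 -4.1] q [-0.48  0.62  1.71 -0.    0.81 -2.32]
[ 0.03127821 -0.02381694  0.01875663]
```

View pics/c7.png

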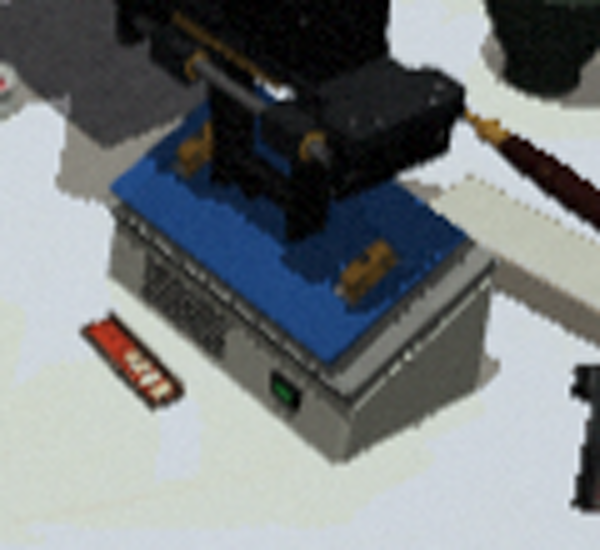

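The cover is off the deck and still parallel to it, with the bars passing up through the slots. I'll continue square to the deck, then straight up.

Request:
servo_tool(rows=[0.3,0.0034,0,-0.0073,0,0.3,0.0042,0,-0.0091,0,0.3,0.0042,0,-0.0091,0,0.3,0.0042,0,-0.0091,0,0.3,0.0034,0,-0.0073,0])

```text
time: 15.78
position: [0.516, -0.1614, 0.137]
tool_rot: [-0.132, 0.991, -0.0, 0.0]
ft_force: [0.4, 0.4, -1.9]
grip_width: 0.0497
grip_force: 60.0
```

Request:
servo_tool(rows=[0.3,0,0,-0.008,0,0.3,0,0,-0.012,0,0.3,0,0,-0.015,0,0.3,0,0,-0.012,0,0.3,0,0,-0.008,0])

```text
time: 16.2
position: [0.5168, -0.1614, 0.1924]
tool_rot: [-0.132, 0.991, -0.001, 0.001]
ft_force: [0.4, -0.8, -2.7]
grip_width: 0.0494
grip_force: 60.0
```

Run:
```python
from h import *
o=robot.get_obs(); state(o); c=robot.camera('side'); save(c,'side8.png')
go(.573,.1748,o['position'][2])
a=cv2.resize(c['pixels'][150:290,240:400],(640,560),interpolation=2); cv2.imwrite('pics/c8.png',a[:,:,::-1])
```

```text
t 16.2 pos [ 0.5168 -0.1614  0.1924] az_x -164.8 tz [ 0.002 -0.001 -1.   ] w 0.0494 gf 60.0 F [ 0.4 -0.8 -2.7] q [-0.51  0.45  1.68  0.    1.01 -2.35]
tool delta mm [-141.9  310.1    0.5]
```

View pics/c8.png

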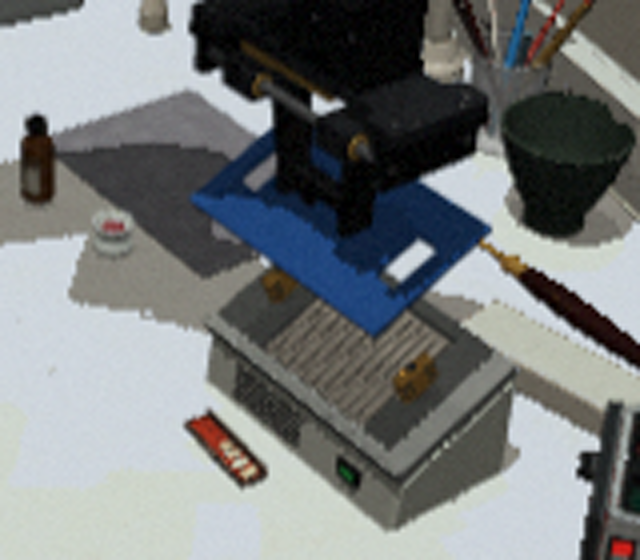

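The cover is well clear of the bars, still tilted 25° and firmly held. I'll carry it over the mat, stopping 17 mm short on the robot's side. That lets me roll it flat about its lower edge.

Request:
servo_tool(rows=[0.3,-0.0026,0.0065,0,0,0.3,-0.0052,0.013,0,0,0.3,-0.0079,0.0194,0,0,0.3,-0.0105,0.0259,0,0,0.3,-0.0105,0.0259,0,0])

```text
time: 16.67
position: [0.5269, -0.0617, 0.1893]
tool_rot: [-0.132, 0.991, 0.001, -0.001]
ft_force: [0.2, -0.4, -2.8]
grip_width: 0.0497
grip_force: 60.0
```

Request:
servo_tool(rows=[0.3,-0.0105,0.0259,0,0,0.3,-0.0105,0.0259,0,0,0.3,-0.0105,0.0259,0,0,0.3,-0.0105,0.0259,0,0,0.3,-0.0105,0.0259,0,0])

```text
time: 17.08
position: [0.5429, 0.0777, 0.1892]
tool_rot: [-0.133, 0.991, 0.001, -0.002]
ft_force: [0.3, -0.4, -3.4]
grip_width: 0.0495
grip_force: 60.0
```

Request:
servo_tool(rows=[0.3,-0.0105,0.0259,0,0,0.3,-0.0105,0.0259,0,0,0.3,-0.0079,0.0194,0,0,0.3,-0.0052,0.013,0,0,0.3,-0.0026,0.0065,0,0])

```text
time: 17.5
position: [0.5548, 0.1748, 0.1894]
tool_rot: [-0.134, 0.991, 0.0, -0.001]
ft_force: [-0.5, -0.6, -2.8]
grip_width: 0.0495
grip_force: 60.0
```

Request:
servo_tool(rows=[0.3,0,0,0,0.6,0.3,0,0,0,0.6,0.3,0,0,0,0])

```text
time: 17.75
position: [0.5557, 0.171, 0.1902]
tool_rot: [-0.121, 0.993, -0.0, -0.001]
ft_force: [0.5, -0.9, -2.3]
grip_width: 0.0497
grip_force: 60.0
```

Run:
```python
from h import *
o,p,M=wrist(); state(o); go(.5565,.1719,.06)
c=robot.camera('side')
for n,pic in (('side',c),('wrist',p)):
  for q in ('cover','cover_handle','mat_centre','drops','dappen'):
    r=robot.place_of(pic,q); print(n,q,[(np.round(a['at'],4).tolist(),round(a['score'],2)) for a in r[:2]])
# blue side-camera fit of the cover tilt about the pinch axis
hsv=cv2.cvtColor(c['pixels'],cv2.COLOR_RGB2HSV); b=cv2.inRange(hsv,(100,120,40),(125,255,255)); 
T=R.from_quat(o['tool_rot']).as_matrix(); H=o['position']+[0,0,.0165]; az=np.arctan2(-T[1,0],-T[0,0])
best=[]
for t in range(0,41,5):
    Q=R.from_euler('ZY',[az,-np.radians(t)]).as_matrix()
    P=np.array([H+Q@[i*.05,j*.09,-.025] for i,j in((1,1),(1,-1),(-1,-1),(-1,1))])
    u=cv2.projectPoints(P,c['rvec'],c['tvec'],c['intrinsics'],None)[0][:,0]
    m=np.zeros(b.shape,np.uint8); cv2.fillConvexPoly(m,np.round(u).astype(np.int32),1)
    w=cv2.boundingRect(np.round(u).astype(np.int32)); k=np.zeros_like(m); k[w[1]-15:w[1]+w[3]+15,w[0]-15:w[0]+w[2]+15]=1
    bb=(b>0)&(k>0); print(t,round((bb&(m>0)).sum()/(bb|(m>0)).sum(),3),end='; ')
```

```text
t 17.75 pos [0.5557 0.171  0.1902] az_x -166.1 tz [-0.001 -0.001 -1.   ] w 0.0497 gf 60.0 F [ 0.5 -0.9 -2.3] q [ 0.11  0.51  1.58 -0.    1.06 -1.71]
tool delta mm [ -1.    0.9 130.3]
side cover [([0.5653, 0.1768, 0.1786], 0.59), ([0.5302, -0.0926, 0.0835], 0.32)]
side cover_handle [([0.5534, 0.1717, 0.2073], 0.85)]
side mat_centre [([0.5706, 0.178, 0.002], 0.89)]
side drops [([0.4396, 0.1936, 0.0032], 0.69)]
side dappen []
wrist cover [([0.565, 0.1715, 0.1793], 0.94), ([0.4653, -0.1454, -0.0022], 0.75)]
wrist cover_handle [([0.5584, 0.1695, 0.2084], 0.8), ([0.567, 0.1697, 0.1852], 0.65)]
wrist mat_centre [([0.4388, 0.1912, -0.0029], 0.24)]
wrist drops [([0.4396, 0.1911, -0.0037], 0.93), ([0.5567, 0.1693, 0.2061], 0.63)]
wrist dappen [([0.4769, 0.1053, -0.0034], 0.66)]
0 0.488; 5 0.541; 10 0.591; 15 0.623; 20 0.64; 25 0.631; 30 0.608; 35 0.56; 40 0.508;
```

Request:
servo_tool(rows=[0.3,-0.001,0.0009,0.02,0,0.3,0,0,0.03,0,0.3,0,0,0.03,0,0.3,0,0,0.03,0,0.3,0,0,0.02,0])

```text
time: 18.77
position: [0.5556, 0.1731, 0.058]
tool_rot: [-0.122, 0.993, 0.0, -0.001]
ft_force: [-0.6, 0.2, -3.7]
grip_width: 0.0491
grip_force: 60.0
```

Request:
servo_tool(rows=[0.3,0,0,0.01,0,0.3,0,0,0.005,0,0.3,0,0,0,0,0.3,0,0,0,0])

```text
time: 19.1
position: [0.5579, 0.1733, 0.0464]
tool_rot: [-0.122, 0.993, -0.0, 0.001]
ft_force: [-0.1, -0.2, -3.4]
grip_width: 0.0495
grip_force: 60.0
```

Request:
servo_tool(rows=[0.3,0,0,0.003,0,0.3,0,0,0.003,0,0.3,0,0,0.002,0,0.3,0,0,0,0], newtons=30)

```text
time: 19.43
position: [0.5568, 0.1731, 0.0376]
tool_rot: [-0.122, 0.993, -0.0, 0.0]
ft_force: [0.3, -0.5, -2.4]
grip_width: 0.0495
grip_force: 30.0
```

Request:
servo_tool(rows=[0.3,0,0,0.001,0,0.3,0,0,0.001,0,0.3,0,0,0.001,0,0.3,0,0,0,0])

```text
time: 19.77
position: [0.5571, 0.1732, 0.0348]
tool_rot: [-0.122, 0.993, -0.0, 0.0]
ft_force: [-0.1, 0.5, 0.6]
grip_width: 0.0499
grip_force: 30.0
```

Contact came at z ≈ 0.035 as predicted. Now I'll roll it flat with a lighter grip.

Request:
servo_tool(rows=[0.3,-0.002,0,0.0015,0,0.3,-0.0021,0,0.0016,0,0.3,-0.0018,0,0.0017,0,0.3,-0.0019,0,0.0017,0], newtons=15)

```text
time: 20.1
position: [0.5643, 0.175, 0.0277]
tool_rot: [-0.122, 0.993, -0.0, -0.0]
ft_force: [-1.0, -0.4, -0.3]
grip_width: 0.0498
grip_force: 15.0
```

Request:
servo_tool(rows=[0.3,-0.0017,0,0.0018,0,0.3,-0.0017,0,0.0019,0,0.3,-0.0015,0,0.002,0,0.3,-0.0015,0,0.002,0])

```text
time: 20.43
position: [0.5703, 0.1765, 0.0198]
tool_rot: [-0.122, 0.993, -0.0, -0.001]
ft_force: [-2.5, 0.4, -0.7]
grip_width: 0.0501
grip_force: 15.0
```

Request:
servo_tool(rows=[0.3,-0.0014,0,0.0021,0,0.3,-0.0013,0,0.0016,0,0.3,0,0,0,0])

```text
time: 20.68
position: [0.5736, 0.1774, 0.0163]
tool_rot: [-0.122, 0.993, 0.0, 0.0]
ft_force: [0.1, 0.2, -1.6]
grip_width: 0.0501
grip_force: 15.0
```

```bash
cat > chk.py <<'E'
from h import *
o=robot.get_obs(); state(o); c=robot.camera('side')
for q in ('cover','cover_handle','mat_centre'):
    r=robot.place_of(c,q); print(q,[(np.round(a['at'],4).tolist(),round(a['score'],2)) for a in r[:2]])
hsv=cv2.cvtColor(c['pixels'],cv2.COLOR_RGB2HSV); b=cv2.inRange(hsv,(100,120,40),(125,255,255))>0; b[250:]=0; b[:150]=0; b[:,:240]=0; b[:,340:]=0
T=R.from_quat(o['tool_rot']).as_matrix(); H=o['position']+[0,0,.0165]; az=np.arctan2(-T[1,0],-T[0,0])
for t in range(-10,31,5):
    Q=R.from_euler('ZY',[az,-np.radians(t)]).as_matrix()
    P=np.array([H+Q@[i*.05,j*.09,-.025] for i,j in((1,1),(1,-1),(-1,-1),(-1,1))])
    u=cv2.projectPoints(P,c['rvec'],c['tvec'],c['intrinsics'],None)[0][:,0]
    m=np.zeros(b.shape,np.uint8); cv2.fillConvexPoly(m,np.round(u).astype(np.int32),1); m=m>0
    print(t,round((b&m).sum()/(b|m).sum(),3),end='; ')
print()
E
python3 chk.py
```

```text
t 20.68 pos [0.5736 0.1774 0.0163] az_x -166.0 tz [ 0.001  0.    -1.   ] w 0.0501 gf 15.0 F [ 0.1  0.2 -1.6] q [ 0.11  0.78  1.63  0.    0.73 -1.7 ]
cover [([0.5765, 0.1781, 0.0012], 0.98), ([0.4673, 0.1037, -0.0024], 0.21)]
cover_handle [([0.5705, 0.1778, 0.0357], 0.9)]
mat_centre [([0.5706, 0.1765, 0.004], 0.9)]
-10 0.582; -5 0.653; 0 0.671; 5 0.635; 10 0.578; 15 0.545; 20 0.511; 25 0.485; 30 0.454;
```

Request:
servo_tool(rows=[0.3,0.0005,-0.0005,0.0008,0,0.3,0,0,0.0008,0,0.3,0,0,0,0], newtons=6)

```text
time: 21.13
position: [0.5738, 0.1772, 0.0162]
tool_rot: [-0.122, 0.993, 0.0, 0.001]
ft_force: [-0.2, 1.9, 4.1]
grip_width: 0.0501
grip_force: 6.0
```

Request:
servo_tool(rows=[-0.2,0,0,0,0,-0.25,0,0,0,0,-0.35,0,0,0,0,-0.5,0,0,0,0,-0.5,0,0,0,0])

```text
time: 21.55
position: [0.5728, 0.1765, 0.0148]
tool_rot: [-0.122, 0.993, -0.0, -0.0]
ft_force: [-0.2, 0.7, -0.4]
grip_width: 0.0626
grip_force: 0.0
```

```bash
python3 chk.py
```

```text
t 21.55 pos [0.5728 0.1765 0.0148] az_x -166.0 tz [-0. -0. -1.] w 0.0626 gf 0.0 F [-0.2  0.7 -0.4] q [ 0.11  0.79  1.63 -0.    0.72 -1.7 ]
cover [([0.576, 0.1773, 0.0021], 0.84)]
cover_handle [([0.5745, 0.1754, 0.0342], 0.56), ([0.4433, 0.1929, 0.0019], 0.23)]
mat_centre [([0.572, 0.1788, 0.0005], 0.76)]
-10 0.595; -5 0.659; 0 0.648; 5 0.624; 10 0.566; 15 0.521; 20 0.476; 25 0.456; 30 0.445;
```

Request:
servo_tool(rows=[-0.5,0,0,-0.01,0,-0.5,0,0,-0.02,0,-0.5,0,0,-0.035,0,-0.5,0,0,-0.04,0,-0.5,0,0,-0.04,0])

```text
time: 22.17
position: [0.572, 0.1765, 0.1615]
tool_rot: [-0.122, 0.993, -0.0, -0.001]
ft_force: [0.8, 0.2, 0.0]
grip_width: 0.0653
grip_force: 0.0
```

Request:
servo_tool(rows=[-0.5,-0.02,0,-0.035,0,-0.5,-0.02,0,-0.035,0,-0.5,-0.025,0,-0.03,0,-0.5,-0.025,0,-0.03,0,-0.5,-0.02,0,0,0])

```text
time: 22.58
position: [0.6843, 0.2042, 0.2999]
tool_rot: [-0.122, 0.992, 0.0, 0.008]
ft_force: [0.8, 0.4, 1.9]
grip_width: 0.0653
grip_force: 0.0
```

Request:
servo_tool(rows=[-0.5,0,0,0,0,-0.5,0,0,0,0])

```text
time: 22.75
position: [0.6794, 0.2033, 0.2901]
tool_rot: [-0.122, 0.993, -0.0, -0.0]
ft_force: [-1.7, -0.8, 0.3]
grip_width: 0.0656
grip_force: 0.0
```

Run:
```python
import re
s=open('fit.py').read(); s=s[:s.index('hsv=')]+s[s.index('def quad'):s.index("q,_=quad(blue)")]
exec(s); state(o)
hsv=cv2.cvtColor(im,cv2.COLOR_RGB2HSV); blue=cv2.inRange(hsv,(100,110,40),(125,255,255))
u=proj(p,M,[.5725,.176,.008]); w=np.zeros_like(blue); cv2.circle(w,(int(u[0]),int(u[1])),150,255,-1); print('centre px',u)
q,_=quad(blue&w); print(q.tolist())
v,e=fit(q,.05,.09,.004,.004,0,[.573,.176,.24]); print('cover',v[:2].round(4),np.degrees(v[2]).round(2),e.round(1))
# grey mat: low saturation, mid brightness
for r in robot.outline_of(p,'mat_centre')[:1]:
    q,_=quad(r['region'].astype(np.uint8)); print('mat',round(r['score'],2),q.tolist())
    v,e=fit(q,.08,.12,0,.004,0,[.573,.176,.24]); print('mat',v[:2].round(4),np.degrees(v[2]).round(2),e.round(1))
for n,pic in (('wrist',p),('side',robot.camera('side'))):
  for k in ('cover','cover_handle','drops','dappen','card','cone','cast','carver'):
    r=robot.place_of(pic,k); print(n,k,[(np.round(a['at'],3).tolist(),round(a['score'],2)) for a in r[:1]])
```

```text
t 22.75 pos [0.6794 0.2033 0.2901] az_x -166.0 tz [-0. -0. -1.] w 0.0656 gf 0.0 F [-1.7 -0.8  0.3] q [ 0.13  0.59  1.12 -0.    1.43 -1.68]
centre px [280.76476269  95.52440112]
[[348.0, 59.0], [344.0, 133.0], [220.0, 134.0], [216.0, 59.0]]
cover [0.5745 0.1783] 14.17 [ 1.3  1.3 -1.1  0.7 -1.  -0.6  0.8 -1. ]
mat 0.58 [[369.0, 34.0], [362.0, 152.0], [200.0, 153.0], [193.0, 35.0]]
mat [0.5732 0.1765] 14.23 [ 1.5  2.  -1.   1.7 -2.2 -1.5  1.7 -1.2]
wrist cover [([0.574, 0.173, 0.004], 0.61)]
wrist cover_handle [([0.577, 0.178, 0.038], 0.73)]
wrist drops []
wrist dappen [([0.477, 0.104, 0.001], 0.6)]
wrist card []
wrist cone [([0.634, 0.437, 0.004], 0.59)]
wrist cast []
wrist carver []
side cover [([0.577, 0.175, 0.002], 0.82)]
side cover_handle [([0.576, 0.179, 0.037], 0.85)]
side drops [([0.44, 0.194, 0.001], 0.74)]
side dappen [([0.471, 0.1, -0.002], 0.42)]
side card [([0.464, -0.151, 0.002], 0.66)]
side cone [([0.629, 0.433, -0.001], 0.61)]
side cast [([0.446, -0.454, 0.001], 0.8)]
side carver [([0.328, 0.301, 0.003], 0.53)]
```

The cover lies flat within about 2 mm of the mat's centre and 0.1° of its long axis. The bystanders' measured positions are unchanged.

```bash
python3 -c "
from rig import robot
print(robot.hand_in())"
```

```text
the job is handed in; nothing more can be done
None
```

I loosened both thumbscrews (left, then right) into line with their slots, lifted the cover straight off, laid it flat, handle up, about 2 mm from the mat's centre and lengthwise along it, and handed the job in at about 23 s; the verdict was not shown.

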